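Register the blank carrier on the seal press and emboss it

ROBOT

A 6-joint arm with a two-finger parallel gripper is mounted at the origin on a cart in front of the work surface, level with it; the furniture and walls round the work are solid. World frame = base frame: x ahead of the robot, y to its left, z up, the work surface at z = 0. Lengths are in m, angles in rad, forces in N, time in s.
With the tool pointing down it reaches from about 0.3 to 0.775 m from the base axis. Payload 14.6 kg.
Tool frame: the origin (TCP) lies at the very end of the fingers, on their centre line; the grasp point (between the pads) lies 19 mm behind it; z points along the fingers, y is the line along which they close (so a half turn about z gives the same grasp; the last joint's range is limited). The gripper opens to 94 mm and grips with 3 to 60 N. Pads are 16 mm wide; open, the fingers measure 119 mm over their backs; the gripper's body (75 mm by 177 mm) begins 78 mm behind the grasp point.
Start: joints at [1.188, 0.3, 1.521, -0, 1.321, -0.067], TCP at [0.171, 0.523, 0.205] pointing down, gripper open.
Joint ranges: [-3.03, 3.03], [-0.79, 2.21], [0.23, 2.52], [-1.04, 4.18], [0, 3.07], [-2.55, 2.55]. Speed limits (rad/s): [2.22, 2.22, 2.57, 3.14, 3.14, 3.14].

INTERFACE

Orientations are given as [roll, pitch, yaw] about the fixed x, y, z axes, in that order (R = Rz(yaw) Ry(pitch) Rx(roll)).
In Python, from station import status, vision, order, silhouettes gives the robot as it stands. The module is installed in compiled form; this text tells all that it offers.
- The arm moves only by the shell command python3 -m pendant 'ROWS' [FORCE]. ROWS is JSON, one flat list of numbers, 7 for each row, row after row: the shift along the tool's x, y, z in units of 500 mm (1.0 is 500 mm), then the turn, a rotation vector about the tool's x, y, z in units of 90 degrees (1.0 is 90 degrees), then the opening, from -1 (shut) to 1 (fully open). A call has 1 to 12 rows; each row is the pose to reach, as a shift and turn from the pose commanded when the call began, along the tool's axes at that moment; what a row does not reach only later rows make up. A row lasts 1/10 s, in which the tool goes at most 50 mm and 8.59 degrees, less where a joint would pass 70% of its speed; a pose out of reach is approached as far as the arm can. A call with a number of a shift or a turn outside -1 to 1 is refused whole. A call with a gripper value outside its range is refused whole. The fingers move at their own pace and stop on an object; FORCE is the grip in N (left out, the last holds). Time passes only in rows, so rows that repeat a pose let the fingers close. It gives the time, the measured TCP pose, the force, the opening and the grip force at its end, in the units of the state.
- status.get_obs(): the state, without advancing time (a new reading comes with each control period).
- vision.camera(name): name is "side" or "top" or "wrist"; returns a dict with "pixels" (420x560x3 uint8, red, green, blue), "K" (3x3 intrinsics, pixels), "R" (3x3) and "t" (3): a world point X has camera coordinates R X + t. Camera axes: x right, y down, z forward; pixel columns grow to the right and rows downward; lengths in m; the calibration is good to about 2 mm. The wrist camera is an equidistant fisheye: a pixel r from the principal point sees the ray r / f radians off the axis. A picture is of the moment at which its call begins. There is no depth.
- order.hand_in(): hands the job in; it is judged then, once.
Trained networks look in a picture, given as the dict that the camera call returned (one of the last four; its "shot" number tells which), for a name from the list of things; names that differ only in an ending like _2 or _b are one class to them, and where a whole thing is asked for, a point or a joint stands for the part that bears it (a point fixed in the world has none). Each returns a list of dicts, best first, with "score" (0 to 1); they miss things now and then, are a little off and sometimes report something else, mostly with a low value. They report only what shows in the picture. A call takes as long as a camera call. They do not tell look-alikes from the thing itself.
- silhouettes(target, picture): "region" (420x560 bool, what is visible of it) and "extent" ([left, top, right, bottom] in pixels, round what is visible of it).
The state is a dict: "time_s": time; "qpos": joint angles; "joint_vel": joint speeds; "tau": joint torques, N m; "ee_pos": TCP position; "eef_rot": TCP orientation; "force": force on the tool from outside, world axes, zero at the start; "moment": the same for the moment, N m; "grip_width": finger opening in m; "grip_force": force on a finger pad.
Only numpy, scipy, OpenCV 4.12 (cv2) and the standard library are available. Lean on these libraries where they do the work, as an engineer would, in place of code of your own. Each camera call takes 0.05 s, during which the arm holds its last target. There are 200 camera calls.

TASK

Slide the loose carrier plate along the infeed shelf of the green seal press, square against the dark fence on its left, without lifting it off, until its hole drops over the brass pin and it lies flat on the lower bed with the copper blank under the die. Only then pump the press lever through three full strokes, each all the way down and all the way back up, and leave the lever up and the carrier seated. Leave the ink bottle and the stack of spare blanks where they stand.

Things in the scene. Friction and masses are not known exactly. Their poses are not given: they have to be found in the camera images.
- bed: Fixed grey metal bed of the green hand press. Origin on the desk, straight below the die; x = feed direction (roughly away from the robot), y left, z up. Infeed shelf: x -268 to -72 mm, y -85 to +34 mm, top z 29.5 mm. Lower bed: x -72 to +34 mm, y -48 to +34 mm, top z 22.5 mm. Right side (-y) open. Press column, 160 mm high, left of the fence (y > 40 mm, x within 35 mm of 0).
- step (a point): Middle of the shelf's front edge (bed x -72 mm, y 0, z 29.5 mm): here the shelf ends in a 7 mm step down to the lower bed. Nothing stands above the shelf; the press lever crosses over the lower bed only.
- fence (a point): Point on the guiding face of the straight dark fence on the left side of shelf and lower bed (bed y +34 mm), at the height of the shelf. The face looks to -y of the bed and runs along the bed's x from -268 to +34 mm; fence 6 mm thick, top 8 mm above the shelf.
- carrier: Loose carrier plate lying on the shelf, 98 mm (x) by 68 mm (y), 0.2 to 0.33 kg. Origin: middle of its underside. Dark tongue 5 mm thick, x -29 to +49 mm; brass push bar 8 mm high across the rear, x -49 to -29 mm. Hole at x -11 mm, blank at x +21 mm, balance point about x -17 mm. +x end leads. With its left edge on the fence and x along the bed's x, the hole is in line with the pin.
- hole (a point): Centre of the carrier's 13 mm through hole, on the underside. Pushed along, the carrier rides level out over the pin and drops only when its rear end leaves the shelf, just where the hole meets the pin; seated, it is 7 mm lower than on the shelf and its rear face is 2 mm beyond the step.
- push_face (a point): Middle of the carrier's rear face (its brass push bar), 4 mm above the underside; the face is 68 mm wide and 8 mm high and looks to -x of the carrier.
- blank (a point): Centre of the 30 mm copper blank on the carrier, at the height of its underside.
- pin (a point): Foot of the fixed brass locating pin, on the lower bed (bed x -32 mm, y 0, z 22.5 mm). The pin is 10 mm in diameter and 6.3 mm high, its upper 2.5 mm a cone; its top is 0.7 mm below the shelf's level.
- die (a point): Point on the lower bed straight below the axis of the die (radius 17 mm; its face is at z 42 mm with the lever up, 28 mm with it down).
- knob_top (a point): Top of the black knob at the end of the press lever, about 187 mm above the desk with the lever up and 130 mm to the right (-y of the bed) of the die; it moves with the lever. Push down here. The knob is 42 mm long along the lever and 24 mm across. The lever runs from the column to the knob over bed x = 0, 8 mm either side, between 140 and 175 mm above the desk.
- press_lever (a joint): Angle of the press lever: 0 fully up, 0.19 rad fully down, on a stop. The knob is 215 mm from the hinge and descends about 41 mm. A spring returns the lever by itself when let go; fully down takes about 8 N at the knob.
- ink_bottle: Blue ink bottle at the back right, a bystander, 64 mm high, origin under its centre.
- blanks: Stack of copper blanks lying front right of the press, a bystander, 30 mm across, 11 mm high, origin under its centre.
- monitor: Fixed computer monitor right of the press, in the way of the arm: its panel stands obliquely from about x 0.38, y +0.08 to x 0.64, y -0.33 (m, robot's frame) and is 0.43 m high; cross above it or keep away. Its origin is on the desk below the stand.
Things that resemble listed ones, but are neither listed nor needed, are in the scene too. Of the things that look like the carrier, the larger one is meant.

How it is judged:
On the way, in this order (a step that is already met when the one before it is completed fails the run):
1. the carrier has dropped over the pin and lies flat on the lower bed (horizontal distance between hole and pin below 0.003 m and horizontal distance between blank and die below 0.005 m and z of carrier in the frame of bed below 0.024 m and angle between carrier's own z axis and vertical below 0.04 rad), for 0.2 s.
2. first stroke: lever fully down (value of joint press_lever above 0.172 rad), for 0.1 s.
3. lever back up (value of joint press_lever below 0.02 rad), for 0.1 s.
4. second stroke: lever fully down (value of joint press_lever above 0.172 rad), for 0.1 s.
5. lever back up (value of joint press_lever below 0.02 rad), for 0.1 s.
6. third stroke: lever fully down (value of joint press_lever above 0.172 rad), for 0.1 s.
At the end, for the whole second after the job is handed in: The carrier lies flat on the lower bed (underside within 1.5 mm of it, tilt under 0.04 rad), its hole within 3 mm of the pin, the blank within 5 mm of the die's axis; after three full strokes (lever beyond 0.172 rad, back below 0.02 rad each time) the lever is up (all of step 1 and value of joint press_lever below 0.02 rad and linear speed of carrier below 0.02 m/s); the robot touches nothing.
It fails at once if the lever is worked while the carrier is not seated on the pin (value of joint press_lever above 0.06 rad and not (horizontal distance between hole and pin below 0.003 m and horizontal distance between blank and die below 0.005 m and z of carrier in the frame of bed below 0.024 m and angle between carrier's own z axis and vertical below 0.04 rad)).
It fails at once if the carrier is lifted off (20 mm above the shelf or more) (z of carrier in the frame of bed above 0.0495 m).
It fails at once if the ink bottle or the stack of blanks is moved by 20 mm or more (distance of any of ink_bottle, blanks from where it was at the start of the episode above 0.02 m).
It also fails if it takes over 64 s, if anything falls off the work surface, if the arm or the gripper's body presses on something with over 40 N, if the wrist force passes 120 N, or if a joint passes its speed limit or range.

## Working session

There is one attempt and no reset: what is moved stays moved. The work goes in short steps, Python scripts to look and compute and a shell command to move; the robot and the scene stay as the last step left them, time stands still between calls to the robot, and variables do not carry over. Pictures are saved under pics/ and viewed, at most 10 in all, crops included, and the job is handed in when it is done.

```bash
mkdir -p pics
python3 - <<'E'
from station import status, vision, silhouettes
import cv2, pickle
o=status.get_obs(); print(o)
d={}
for n in("top","side"):
    p=vision.camera(n); d[n]=p
    cv2.imwrite(f"pics/{n}0.png",p["pixels"][:,:,::-1])
    print(n,p["K"].tolist(),p["R"].tolist(),p["t"].tolist())
    for t in("carrier","bed","knob_top","ink_bottle","blanks","fence","pin"):
        try: print(t,[(round(s["score"],2),s["extent"]) for s in silhouettes(t,p)])
        except Exception as e: print(t,e)
pickle.dump(d,open("d0.pkl","wb"))
E
```

```text
{'time_s': 0.0, 'qpos': array([ 1.18840019e+00,  3.00438314e-01,  1.52158980e+00, -3.57977977e-05,
        1.32069410e+00, -6.65717084e-02]), 'joint_vel': array([ 0.00043753,  0.00062877,  0.00171664,  0.00046044,  0.00010248,
       -0.00173868]), 'tau': array([ 9.66912557e-04, -5.31803298e+01, -3.52722323e+01,  7.08350586e-02,
        2.44040682e-02, -5.50211814e-05]), 'ee_pos': array([0.17072784, 0.52255163, 0.20490062]), 'eef_rot': array([-3.14046329e+00, -4.05441317e-05,  2.82577708e+00]), 'force': array([ 0.18965627, -0.66814471,  0.10677132]), 'moment': array([ 0.00624436, -0.01011457,  0.00989925]), 'grip_force': 0.0, 'grip_width': 0.09415536975079149}
top [[466.5689270874854, 0.0, 276.84726685295783], [0.0, 466.5689270874854, 210.31727762554416], [0.0, 0.0, 1.0]] [[-0.013207364178925705, -0.9999127608464199, 0.00019033637546501177], [-0.9836743767405312, 0.012958712688084814, -0.17949036829199355], [0.17947224318978425, -0.002557823676148454, -0.9837597122582673]] [0.17851352699680428, 0.5524129275296751, 0.945135106474235]
carrier [(0.89, [265.2, 279.6, 301.1, 320.8]), (0.6
[... 531 characters left out ...]
424, 198.81725128848097], [0.0, 0.0, 1.0]] [[-0.9760528807533697, -0.2175281366482551, -0.0015112046142625826], [-0.1336416458268747, 0.6051050804881936, -0.7848488721200162], [0.17164115029249924, -0.7658520427169433, -0.6196853751643271]] [0.5621848227699131, 0.09471717385180568, 1.1148903602045337]
carrier [(0.94, [268.8, 279.5, 326.9, 317.9]), (0.74, [348.4, 248.3, 380.5, 277.4]), (0.24, [183.0, 185.3, 362.4, 353.4])]
bed [(0.56, [180.7, 186.0, 359.8, 353.3])]
knob_top [(0.58, [185.8, 183.8, 240.9, 290.1])]
ink_bottle [(0.84, [227.9, 180.5, 247.1, 214.4])]
blanks [(0.59, [369.4, 224.8, 385.4, 230.0])]
fence [(0.83, [181.2, 183.2, 360.6, 353.7])]
pin [(0.83, [180.9, 186.4, 359.8, 357.0])]
```

Run:
```python
import cv2
a=cv2.imread("pics/top0.png")[130:340,110:390];b=cv2.imread("pics/side0.png")[160:370,160:440]
cv2.imwrite("pics/c1.png",cv2.resize(a,(800,600),interpolation=cv2.INTER_CUBIC))
cv2.imwrite("pics/c2.png",cv2.resize(b,(800,600),interpolation=cv2.INTER_CUBIC))
```

```text
(no output)
```

View pics/c1.png

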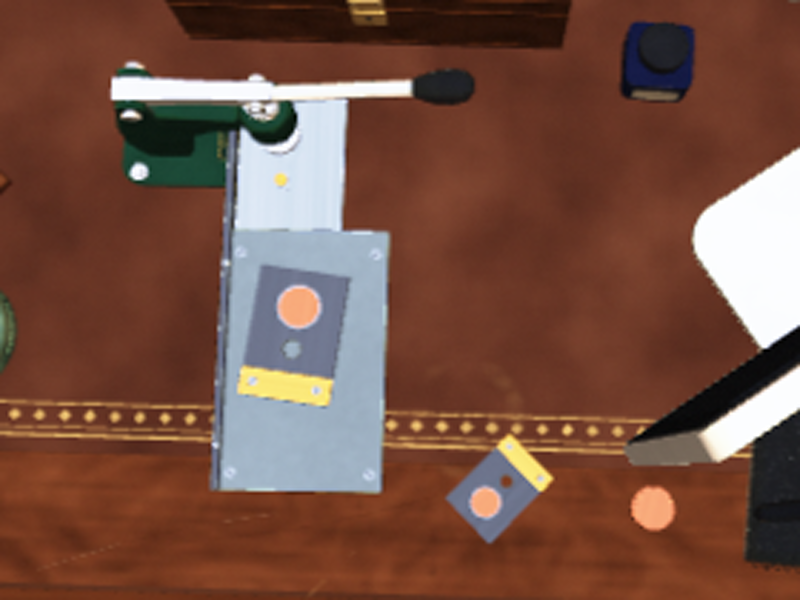

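View pics/c2.png

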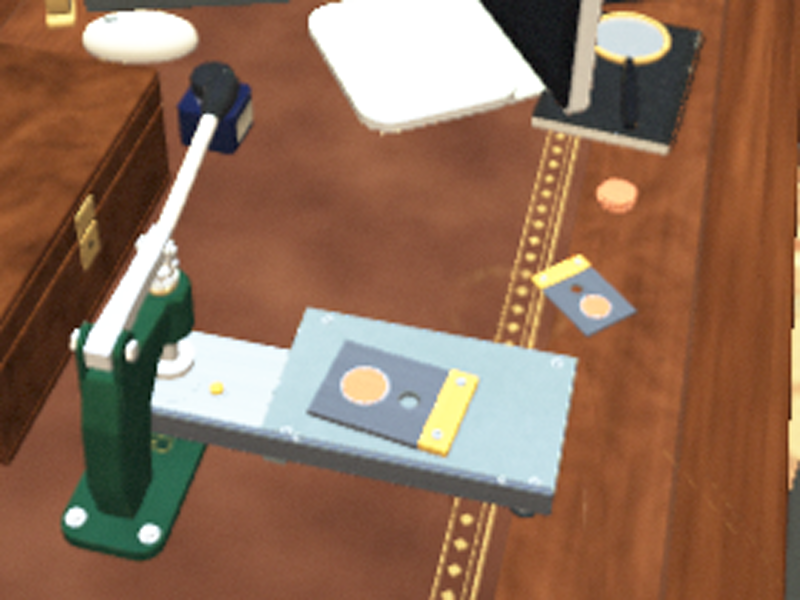

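The top crop shows the shelf with the larger carrier on it, yawed clockwise and clear of the fence. The pin is at crop (281,180) and the knob at (445,86); the small look-alike lies on the desk at (500,488). The side crop agrees. Next I fit the poses from both views.

```bash
cat > h.py <<'E'
import numpy as np
from scipy.optimize import least_squares
from scipy.spatial.transform import Rotation as Ro
S=800/280
def proj(p,X):
    c=np.atleast_2d(X)@np.array(p["R"]).T+np.array(p["t"]); q=c@np.array(p["K"]).T; return q[:,:2]/q[:,2:]
def pl(pose,P):
    P=np.atleast_2d(np.array(P,float)); c,s=np.cos(pose[2]),np.sin(pose[2])
    return np.c_[pose[0]+c*P[:,0]-s*P[:,1],pose[1]+s*P[:,0]+c*P[:,1],P[:,2]]
def fit(views,z0=0,x0=(.5,.15,0)):
    """views: list of (cam, pts3 (m), pix)"""
    f=lambda v:np.concatenate([(proj(p,pl(v,np.array(P)+[0,0,z0]))-np.array(q)).ravel() for p,P,q in views])
    r=least_squares(f,x0,loss="soft_l1"); return r.x,f(r.x).reshape(-1,2)
E
python3 - <<'E'
import pickle; from h import *
d=pickle.load(open("d0.pkl","rb")); T,Sd=d["top"],d["side"]
t=lambda L:np.array(L)/S+[110,130]; s=lambda L:np.array(L)/S+[160,160]
bp=np.array([(-268,-85,29.5),(-72,-85,29.5),(-32,0,28.5)])/1e3
cp=np.array([(49,34,5),(49,-34,5),(-49,-34,8),(-49,34,8),(-11,0,5),(21,0,5)])/1e3
vb=[(T,bp,t([(382,492),(389,233),(281,180)])),(Sd,bp,s([(577,358),(308,308),(217,388)]))]
vc=[(T,cp,t([(262,266),(350,278),(329,406),(238,390),(292,350),(298,307)])),(Sd,cp,s([(348,342),(308,412)][:0]+[(308,412),(348,342),(478,373),(420,452),(409,401),(364,386)]))]
for n,v,z in(("bed",vb,0),("car",vc,.0295)):
    for k in([0],[1],[0,1]):
        x,r=fit([v[i] for i in k],z); print(n,k,x.round(4),r.round(1).tolist() if len(k)==2 else "")
    if n=="bed":b=x
    else:c=x
dx=c[:2]-b[:2];cs,sn=np.cos(b[2]),np.sin(b[2])
print("carrier in bed",cs*dx[0]+sn*dx[1],-sn*dx[0]+cs*dx[1],c[2]-b[2])
print("knob",pl(b,[(0,-.13,.187)]), proj(T,pl(b,[(0,-.13,.187)]))-[110,130])
from station import status
print(Ro.from_euler("xyz",status.get_obs()["eef_rot"]).as_matrix().round(3))
E
```

```text
bed [0] [ 0.6319  0.3205 -0.0289] 
bed [1] [ 0.6312  0.3236 -0.0254] 
bed [0, 1] [ 0.6316  0.3217 -0.0275] [[-0.3, 0.8], [-0.3, -0.3], [-0.7, -0.2], [0.4, -0.5], [-0.4, -0.5], [0.0, -0.9]]
car [0] [ 0.4793  0.3083 -0.1598] 
car [1] [ 0.4795  0.3101 -0.166 ] 
car [0, 1] [ 0.4795  0.3089 -0.1616] [[-0.5, -0.7], [-0.2, -0.3], [-0.6, 0.2], [-0.5, 1.0], [-0.3, -0.3], [0.2, 0.0], [-0.4, -0.8], [-1.0, -1.1], [0.3, 0.9], [9.3, -0.3], [0.0, -0.8], [0.2, -0.3]]
carrier in bed -0.15175913502815344 -0.01694887826553157 -0.13415260382516658
knob [[0.62804962 0.19175903 0.187     ]] [[155.36836315  28.78675947]]
[[-0.951  0.311 -0.   ]
 [ 0.311  0.951 -0.   ]
 [-0.    -0.    -1.   ]]
```

```bash
python3 -m pendant '[-0.7566,-0.3246,0.2,0,0,0.8165,0,-0.7566,-0.3246,0.2,0,0,0.8165,0,-0.7566,-0.3246,0.2,0,0,0.8165,0,-0.7566,-0.3246,0.2,0,0,0.8165,0,-0.7566,-0.3246,0.2,0,0,0.8165,0,-0.7566,-0.3246,0.2,0,0,0.8165,0,-0.7566,-0.3246,0.2,0,0,0.8165,0,-0.7566,-0.3246,0.2,0,0,0.8165,0,-0.7566,-0.3246,0.2,0,0,0.8165,0,-0.7566,-0.3246,0.2,0,0,0.8165,0,-0.7566,-0.3246,0.2,0,0,0.8165,0,-0.7566,-0.3246,0.2,0,0,0.8165,0]'
python3 - <<'E'
from station import status, vision
import cv2,numpy as np
o=status.get_obs(); print(o["qpos"].round(4),o["ee_pos"].round(4),o["eef_rot"].round(4),o["force"])
p=vision.camera("side");q=vision.camera("top")
cv2.imwrite("pics/s1.png",np.hstack([cv2.resize(x["pixels"][:,:,::-1],(400,300)) for x in(p,q)]))
E
```

```text
time_s: 2.0
ee_pos: [0.4794, 0.2519, 0.1058]
eef_rot: [3.141, -0.0, 1.546]
force: [-0.8, 0.2, -0.1]
grip_width: 0.0469
grip_force: 0.0
[4.1610e-01 3.8430e-01 1.6536e+00 1.0000e-04 1.1034e+00 4.4100e-01] [0.4794 0.2519 0.1058] [ 3.1413e+00 -3.0000e-04  1.5458e+00] [-0.78798815  0.20068327 -0.13678881]
```

View pics/s1.png

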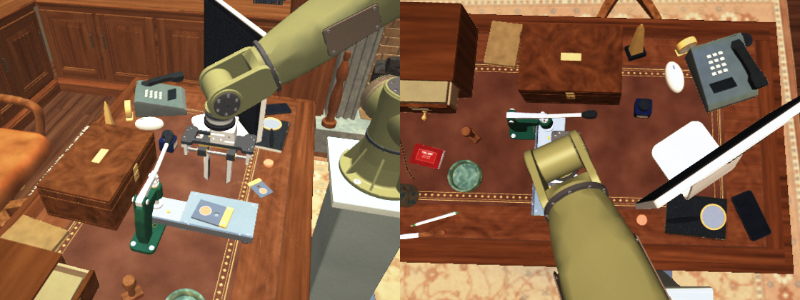

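```bash
python3 -m pendant '[0,0,0.1,0,0,0,0,0,0,0.147,0,0,0,0,0,0,0.147,0,0,0,0,0.008,0,0.147,0,0,0,0,0.014,0,0.147,0,0,0,0,0.02,0,0.147,0,0,0,0,0.026,0,0.147,0,0,0,0,0.032,0,0.147,0,0,0,0,0.038,0,0.147,0,0,0,0,0.044,0,0.147,0,0,0,0,0.05,0,0.147,0,0,0,0,0.054,0,0.147,0,0,0,0]'
```

```text
time_s: 3.3
ee_pos: [0.4807, 0.2782, 0.0319]
eef_rot: [-3.141, 0.0, 1.543]
force: [-0.7, -1.9, -0.4]
grip_width: 0.047
grip_force: 1.1
```

```bash
python3 -m pendant '[0.004,0,0,0,0,0,0,0.006,0,0,0,0,0,0,0.008,0,0,0,0,0,0]'
```

```text
time_s: 3.6
ee_pos: [0.4808, 0.282, 0.0319]
eef_rot: [-3.141, 0.0, 1.543]
force: [0.1, -2.7, 0.3]
grip_width: 0.0471
grip_force: 1.0
```

```bash
python3 -m pendant '[0.002,0,0,0,0,0,0,0.003,0,0,0,0,0,0,0.004,0,0,0,0,0,0,0.004,0,0,0,0,0,0]'
```

```text
time_s: 4.0
ee_pos: [0.4807, 0.2832, 0.0318]
eef_rot: [-3.141, 0.002, 1.543]
force: [-1.2, -8.6, 3.0]
grip_width: 0.0471
grip_force: 4.1
```

```bash
python3 -m pendant '[0.001,0,0,0,0,0,0,0.002,0,0,0,0,0,0,0.002,0,0,0,0,0,0]'
```

```text
time_s: 4.3
ee_pos: [0.4807, 0.2835, 0.0317]
eef_rot: [-3.14, 0.003, 1.543]
force: [-1.4, -13.1, 4.6]
grip_width: 0.0472
grip_force: 6.8
```

```bash
python3 -m pendant '[-0.02,0,0,0,0,0,0,-0.03,0,-0.08,0,0,0,-0.36,-0.03,0,-0.12,0,0,0,-0.36]'; python3 -m pendant '[0.104,-0.156,0,0,0,-1,-0.36,0.104,-0.156,0,0,0,-1,-0.36,0.104,-0.156,0,0,0,-1,-0.36,0.104,-0.156,0,0,0,-1,-0.36,0.104,-0.156,0,0,0,-1,-0.36,0.104,-0.156,0,0,0,-1,-0.36,0.104,-0.156,0,0,0,-1,-0.36,0.104,-0.156,0,0,0,-1,-0.36,0.104,-0.156,0,0,0,-1,-0.36,0.104,-0.156,0,0,0,-1,-0.36,0.104,-0.156,0,0,0,-1,-0.36,0.104,-0.156,0,0,0,-1,-0.36]'
python3 - <<'E'
from station import vision
import cv2,numpy as np,pickle
p=vision.camera("side");q=vision.camera("top")
pickle.dump({"side":p,"top":q},open("d1.pkl","wb"))
cv2.imwrite("pics/s2.png",np.hstack([cv2.resize(p["pixels"][160:370,160:440,::-1],(400,300),interpolation=cv2.INTER_CUBIC),cv2.resize(q["pixels"][130:340,110:390,::-1],(400,300),interpolation=cv2.INTER_CUBIC)]))
E
```

```text
time_s: 4.6
ee_pos: [0.4811, 0.2697, 0.0941]
eef_rot: [3.14, -0.001, 1.543]
force: [0.1, 0.7, 0.7]
grip_width: 0.0344
grip_force: 0.0
time_s: 5.8
ee_pos: [0.404, 0.3241, 0.092]
eef_rot: [3.141, 0.0, 3.115]
force: [0.2, -0.4, -0.6]
grip_width: 0.0303
grip_force: 0.0
```

View pics/s2.png

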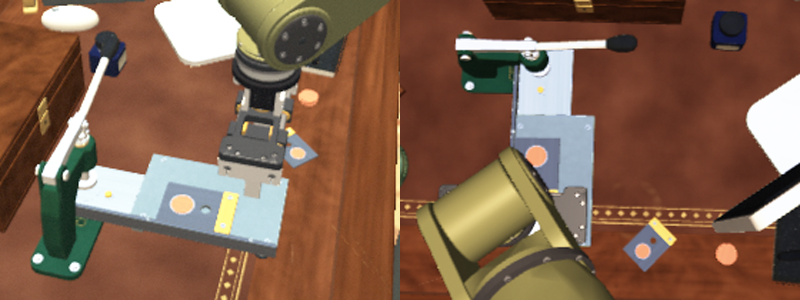

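```bash
python3 -m pendant '[0,0,0.05,0,-0.1,0,-0.36,0,0,0.1,0,-0.1,0,-0.36,0,0,0.118,0,-0.1,0,-0.36,0,0,0.118,0,-0.1,0,-0.36,-0.016,0,0.118,0,-0.1,0,-0.36,-0.032,0,0.118,0,-0.1,0,-0.36,-0.044,0,0.118,0,-0.1,0,-0.36,-0.052,0,0.118,0,-0.1,0,-0.36,-0.06,0,0.118,0,-0.1,0,-0.36,-0.068,0.0005,0.118,0,-0.1,0,-0.36,-0.076,0.0005,0.118,0,-0.1,0,-0.36,-0.084,0.001,0.118,0,-0.1,0,-0.36]'
```

```text
time_s: 7.1
ee_pos: [0.4462, 0.3235, 0.0329]
eef_rot: [-3.142, 0.157, 3.114]
force: [-3.2, -0.4, 2.9]
grip_width: 0.03
grip_force: 1.6
```

```bash
python3 -m pendant '[-0.0119,0,0.0019,0,0,0,-0.36,-0.0237,0,0.0038,0,0,0,-0.36,-0.0356,0.0005,0.0056,0,0,0,-0.36,-0.0474,0.001,0.0075,0,0,0,-0.36,-0.0593,0.001,0.0094,0,0,0,-0.36,-0.0711,0.001,0.0113,0,0,0,-0.36,-0.083,0.0015,0.0131,0,0,0,-0.36,-0.0948,0.0015,0.015,0,0,0,-0.36,-0.1067,0.002,0.0169,0,0,0,-0.36,-0.1185,0.002,0.0188,0,0,0,-0.36,-0.1304,0.002,0.0206,0,0,0,-0.36,-0.1422,0.002,0.0225,0,0,0,-0.36]'
python3 - <<'E'
from station import vision
import cv2,numpy as np,pickle
p=vision.camera("side");q=vision.camera("top")
pickle.dump({"side":p,"top":q},open("d2.pkl","wb"))
cv2.imwrite("pics/s3.png",np.hstack([cv2.resize(p["pixels"][180:320,160:347,::-1],(400,300),interpolation=cv2.INTER_CUBIC),cv2.resize(q["pixels"][130:270,130:317,::-1],(400,300),interpolation=cv2.INTER_CUBIC)]))
E
```

```text
time_s: 8.3
ee_pos: [0.5185, 0.3225, 0.0329]
eef_rot: [-3.142, 0.157, 3.114]
force: [-2.9, -2.0, 1.0]
grip_width: 0.0299
grip_force: 1.3
```

View pics/s3.png

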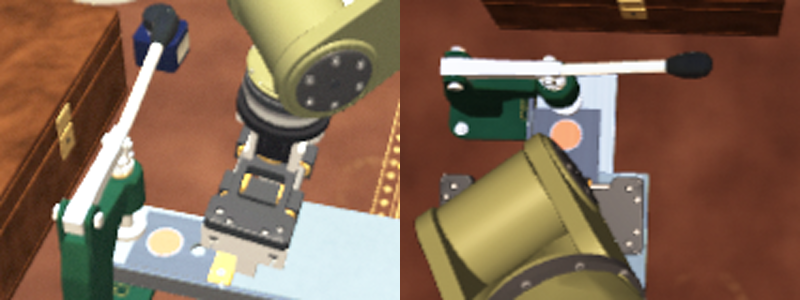

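```bash
python3 -m pendant '[-0.0059,0,0.0009,0,0,0,-0.36,-0.0119,0,0.0019,0,0,0,-0.36,-0.0178,0,0.0028,0,0,0,-0.36,-0.0237,0.0005,0.0038,0,0,0,-0.36,-0.0296,0.0005,0.0047,0,0,0,-0.36,-0.0356,0.001,0.0056,0,0,0,-0.36,-0.0415,0.001,0.0066,0,0,0,-0.36,-0.0474,0.001,0.0075,0,0,0,-0.36,-0.0533,0.001,0.0084,0,0,0,-0.36,-0.0593,0.001,0.0094,0,0,0,-0.36]'
```

```text
time_s: 9.4
ee_pos: [0.5482, 0.3221, 0.0328]
eef_rot: [-3.142, 0.157, 3.114]
force: [-2.5, -1.4, -1.1]
grip_width: 0.03
grip_force: 1.0
```

```bash
python3 -m pendant '[-0.002,0,0.0003,0,0,0,-0.36,-0.004,0,0.0006,0,0,0,-0.36,-0.0059,0,0.0009,0,0,0,-0.36,-0.0079,0,0.0013,0,0,0,-0.36,-0.0079,0,0.0013,0,0,0,-0.36]'
```

```text
time_s: 9.9
ee_pos: [0.5522, 0.3222, 0.0331]
eef_rot: [3.141, 0.158, 3.114]
force: [-0.2, 0.6, -0.3]
grip_width: 0.03
grip_force: 0.0
```

Run:
```python
from station import vision
import cv2,numpy as np,pickle
p=vision.camera("side");q=vision.camera("top")
pickle.dump({"side":p,"top":q},open("d3.pkl","wb"))
cv2.imwrite("pics/s4.png",np.hstack([cv2.resize(p["pixels"][200:305,180:320,::-1],(400,300),interpolation=cv2.INTER_CUBIC),cv2.resize(q["pixels"][130:235,150:290,::-1],(400,300),interpolation=cv2.INTER_CUBIC)]))
```

```text
(no output)
```

View pics/s4.png

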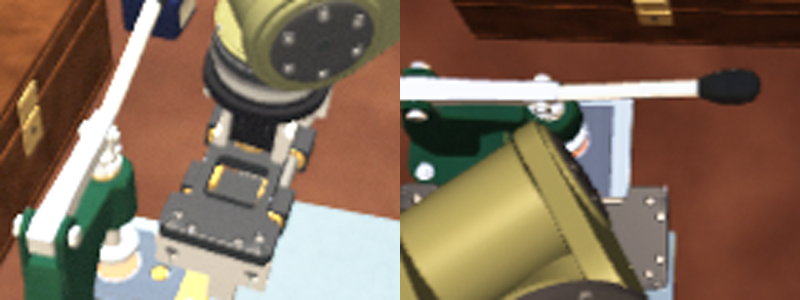

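```bash
python3 -m pendant '[0.03,0,-0.005,0,0,0,-0.36,0.079,0,-0.0125,0,0,0,-0.36,0.248,0,-0.241,0,0,0,-0.6,0.248,0,-0.241,0,0,0,-0.9,0.248,0,-0.241,0,0,0,-1,0.248,0,-0.241,0,0,0,-1,0.248,0,-0.241,0,0,0,-1]'
python3 - <<'E'
from station import vision,status
import cv2,numpy as np,pickle
p=vision.camera("side");q=vision.camera("top")
pickle.dump({"side":p,"top":q},open("d4.pkl","wb"))
cv2.imwrite("pics/s5.png",np.hstack([cv2.resize(p["pixels"][200:305,180:320,::-1],(400,300),interpolation=cv2.INTER_CUBIC),cv2.resize(q["pixels"][130:235,150:290,::-1],(400,300),interpolation=cv2.INTER_CUBIC)]))
o=status.get_obs();print(o["qpos"].round(4),o["ee_pos"])
E
```

```text
time_s: 10.7
ee_pos: [0.4108, 0.3263, 0.1331]
eef_rot: [3.141, 0.158, 3.115]
force: [-0.4, -0.5, 0.0]
grip_width: 0.0006
grip_force: 0.0
[ 0.6509  0.2557  1.7683 -0.1172  0.9993 -0.8344] [0.41104987 0.32565513 0.13154689]
```

View pics/s5.png

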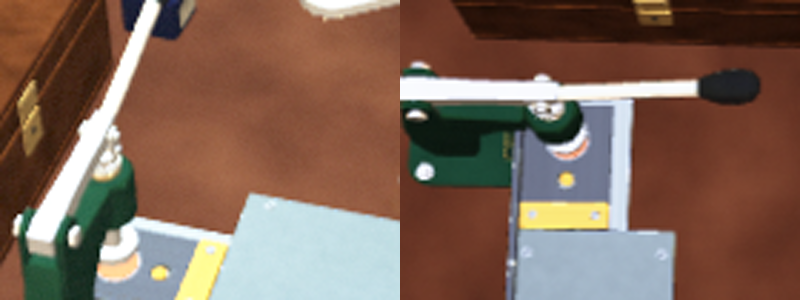

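Run:
```python
import pickle; from h import *
d=pickle.load(open("d4.pkl","rb")); b=np.array([.6316,.3217,-.0275])
for z,nm in((.0225,"seated"),(.0295,"high")):
    P=[(-.07,-.034,z+.008),(-.07,.034,z+.008),(-.032,0,z+.005),(-.05,-.034,z+.008),(0,0,z+.005),(-.021,-.034,z+.005)]
    print(nm,((proj(d["side"],pl(b,P))-[180,200])*400/140).round().tolist(),((proj(d["top"],pl(b,P))-[150,130])*400/140+[400,0]).round().tolist())
P=[(-.072,-.085,.0295),(-.072,.034,.0295)]
print("step",((proj(d["side"],pl(b,P))-[180,200])*400/140).round().tolist(),((proj(d["top"],pl(b,P))-[150,130])*400/140+[400,0]).round().tolist())
from itertools import product
D=[([1.1884,.30044,1.5216],[.17073,.52255,.2049],[-3.14046,0,2.82578]),([.4161,.3843,1.6536],[.4794,.2519,.1058],[3.1413,-.0003,1.5458]),([.6509,.2557,1.7683],[.41105,.32566,.13155],[3.141,.158,3.115])]
def f(v):
    a,h,l2,l3,e,L,off=v; o=[]
    for q,p,r in D:
        w=np.array(p)-L*Ro.from_euler("xyz",r).as_matrix()[:,2]; c,s=np.cos(q[0]),np.sin(q[0])
        t=q[1]+q[2]
        o+=[c*w[0]+s*w[1]-(a+l2*np.sin(q[1])+l3*np.sin(t)+e*np.cos(t)),-s*w[0]+c*w[1]-off,w[2]-(h+l2*np.cos(q[1])+l3*np.cos(t)-e*np.sin(t))]
    return np.r_[np.array(o)*1e3,(np.array([a-.1,h-.3,l2-.4,l3-.4,e,L-.3]))]
r=least_squares(f,[.1,.3,.4,.4,0,.3,.03]); print(r.x.round(3),r.fun.round(2))
```

```text
seated [[227.0, 243.0], [198.0, 319.0], [160.0, 272.0], [200.0, 237.0], [116.0, 263.0], [161.0, 233.0]] [[607.0, 228.0], [518.0, 227.0], [565.0, 180.0], [608.0, 203.0], [566.0, 139.0], [609.0, 167.0]]
high [[227.0, 236.0], [198.0, 312.0], [159.0, 265.0], [199.0, 231.0], [115.0, 256.0], [160.0, 226.0]] [[606.0, 227.0], [516.0, 225.0], [563.0, 178.0], [607.0, 201.0], [565.0, 137.0], [608.0, 164.0]]
step [[250.0, 192.0], [201.0, 320.0]] [[674.0, 232.0], [518.0, 230.0]]
[-0.001  0.218  0.428  0.448  0.042  0.27   0.037] [ 0.    0.04  0.01  0.04  0.03  0.12 -0.04 -0.07 -0.13 -0.1  -0.08  0.03
  0.05  0.04 -0.03]
```

The carrier is seated: the pin shows through the hole at side crop (160,273), which matches the seated prediction of (160,272), and the push bar lies just past the step. Next is the pose above the knob, with the tool leaning left so the forearm stays away from the monitor.

Run:
```python
from h import *; from station import status
o=status.get_obs(); R0=Ro.from_euler("xyz",o["eef_rot"]); p=o["ee_pos"]; print(p,o["eef_rot"])
b=np.array([.6316,.3217,-.0275])
bx=np.array([np.cos(b[2]),np.sin(b[2]),0]);by=np.array([-bx[1],bx[0],0]);th=np.radians(20)
z=-np.sin(th)*by-np.cos(th)*np.array([0,0,1]); y=bx; x=np.cross(y,z)
R1=Ro.from_matrix(np.c_[x,y,z])
up=np.array([p[0],p[1],.28])
tgt=pl(b,[(0,-.137,.225)])[0]
print("up",R0.inv().apply(up-p)/.5)
print("hover",tgt,R0.inv().apply(tgt-up)/.5,(R0.inv()*R1).as_rotvec()/(np.pi/2))
print("down vec per 10mm in R1",R1.inv().apply([0,0,-.01])/.5)
```

```text
[0.41104987 0.32565513 0.13154689] [-3.14071414  0.15614718  3.11381774]
up [-4.61729028e-02 -2.57662391e-04 -2.93293883e-01]
hover [0.62783297 0.1847518  0.225     ] [-0.41875062 -0.2695014   0.17751498] [ 0.24975744 -0.09601331  0.96933962]
down vec per 10mm in R1 [0.0068404  0.         0.01879385]
```

```bash
python3 -m pendant '[-0.046,0,-0.293,0,0,0,-1,-0.046,0,-0.293,0,0,0,-1,-0.046,0,-0.293,0,0,0,-1,-0.046,0,-0.293,0,0,0,-1]'; python3 -m pendant '[-0.4188,-0.2695,0.1775,0.2498,-0.096,0.9693,-1,-0.4188,-0.2695,0.1775,0.2498,-0.096,0.9693,-1,-0.4188,-0.2695,0.1775,0.2498,-0.096,0.9693,-1,-0.4188,-0.2695,0.1775,0.2498,-0.096,0.9693,-1,-0.4188,-0.2695,0.1775,0.2498,-0.096,0.9693,-1,-0.4188,-0.2695,0.1775,0.2498,-0.096,0.9693,-1,-0.4188,-0.2695,0.1775,0.2498,-0.096,0.9693,-1,-0.4188,-0.2695,0.1775,0.2498,-0.096,0.9693,-1,-0.4188,-0.2695,0.1775,0.2498,-0.096,0.9693,-1,-0.4188,-0.2695,0.1775,0.2498,-0.096,0.9693,-1,-0.4188,-0.2695,0.1775,0.2498,-0.096,0.9693,-1,-0.4188,-0.2695,0.1775,0.2498,-0.096,0.9693,-1]'
python3 - <<'E'
from station import vision,status
import cv2,numpy as np,pickle
p=vision.camera("side");q=vision.camera("top")
cv2.imwrite("pics/s6.png",np.hstack([cv2.resize(p["pixels"][:300,100:500,::-1],(400,300)),cv2.resize(q["pixels"][80:350,100:460,::-1],(400,300))]))
o=status.get_obs();print(o["qpos"].round(4),o["ee_pos"])
E
```

```text
time_s: 11.2
ee_pos: [0.4126, 0.3267, 0.286]
eef_rot: [3.137, 0.163, 3.112]
force: [0.5, -0.5, -1.1]
grip_width: 0.0007
grip_force: 0.0
time_s: 12.4
ee_pos: [0.6278, 0.1846, 0.2229]
eef_rot: [-3.139, 0.35, 1.543]
force: [-0.1, -0.2, -0.0]
grip_width: 0.0001
grip_force: 0.0
[ 0.3612  0.6213  1.0548 -0.3217  1.6014  0.3979] [0.62762074 0.18477673 0.22409375]
```

View pics/s6.png

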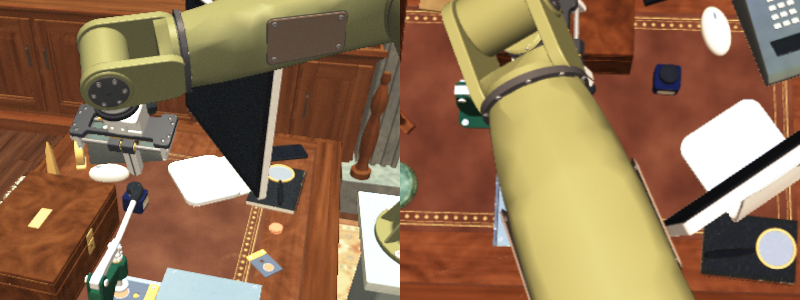

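```bash
python3 -m pendant '[0.0103,0,0.0282,0,0,0,-1,0.0205,0,0.0564,0,0,0,-1,0.0239,0,0.0658,0,0,0,-1,0.0274,0,0.0752,0,0,0,-1,0.0308,0,0.0846,0,0,0,-1,0.0342,0,0.094,0,0,0,-1]'; python3 -m pendant '[0.0034,0,0.0094,0,0,0,-1,0.0068,0,0.0188,0,0,0,-1,0.0103,0,0.0282,0,0,0,-1]'
```

```text
time_s: 13.1
ee_pos: [0.6277, 0.185, 0.1765]
eef_rot: [3.139, 0.348, 1.543]
force: [-0.4, -2.4, 5.8]
grip_width: 0.0002
grip_force: 2.6
time_s: 13.4
ee_pos: [0.6279, 0.1849, 0.1617]
eef_rot: [3.139, 0.349, 1.543]
force: [-0.4, -3.5, 7.3]
grip_width: 0.0003
grip_force: 3.0
```

```bash
python3 -m pendant '[0.0034,0,0.0094,0,0,0,-1,0.0055,0,0.015,0,0,0,-1,0.0068,0,0.0188,0,0,0,-1,0.0082,0,0.0226,0,0,0,-1,0.0082,0,0.0226,0,0,0,-1]'
```

```text
time_s: 13.9
ee_pos: [0.6278, 0.1848, 0.1496]
eef_rot: [3.139, 0.349, 1.543]
force: [-0.7, -2.7, 5.2]
grip_width: 0.0002
grip_force: 2.5
```

```bash
python3 -m pendant '[0.0007,0,0.0019,0,0,0,-1,0.0014,0,0.0038,0,0,0,-1,0.0021,0,0.0056,0,0,0,-1,0.0021,0,0.0056,0,0,0,-1]'
```

```text
time_s: 14.3
ee_pos: [0.628, 0.1849, 0.1475]
eef_rot: [3.138, 0.349, 1.543]
force: [-1.9, -3.4, 10.3]
grip_width: 0.0008
grip_force: 5.1
```

```bash
python3 -m pendant '[0.0007,0,0.0019,0,0,0,-1,0.0014,0,0.0038,0,0,0,-1,0.0014,0,0.0038,0,0,0,-1]'
```

```text
time_s: 14.6
ee_pos: [0.6281, 0.1848, 0.147]
eef_rot: [3.137, 0.349, 1.542]
force: [-5.4, -4.8, 21.3]
grip_width: 0.0005
grip_force: 10.2
```

```bash
python3 -m pendant '[-0.0103,0,-0.0282,0,0,0,-1,-0.0274,0,-0.0752,0,0,0,-1,-0.041,0,-0.1127,0,0,0,-1,-0.041,0,-0.1127,0,0,0,-1,-0.041,0,-0.1127,0,0,0,-1,-0.041,0,-0.1127,0,0,0,-1,-0.041,0,-0.1127,0,0,0,-1,-0.041,0,-0.1127,0,0,0,-1,-0.041,0,-0.1127,0,0,0,-1,-0.041,0,-0.1127,0,0,0,-1]'
python3 - <<'E'
from station import vision,status
import cv2,numpy as np,pickle
p=vision.camera("side")
cv2.imwrite("pics/s7.png",np.hstack([cv2.resize(x["pixels"][150:300,170:370,::-1],(400,300),interpolation=cv2.INTER_CUBIC) for x in (p,pickle.load(open("d4.pkl","rb"))["side"])]))
E
```

```text
time_s: 15.6
ee_pos: [0.6274, 0.1853, 0.2037]
eef_rot: [3.141, 0.348, 1.543]
force: [0.6, 0.4, -0.2]
grip_width: 0.0003
grip_force: 0.0
```

View pics/s7.png

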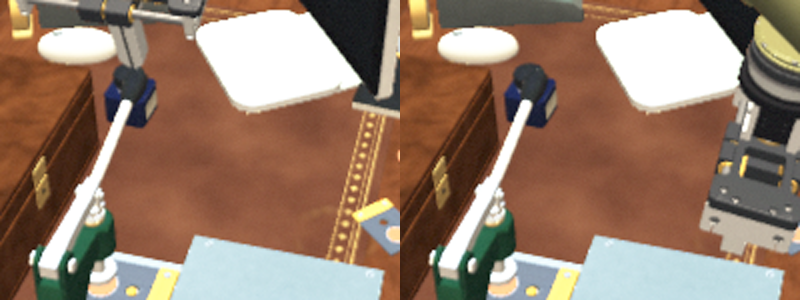

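The lever is back up (knob at (128,77), same as before the stroke) and the carrier is still seated. Second stroke next.

```bash
python3 -m pendant '[0.0103,0,0.0282,0,0,0,-1,0.0205,0,0.0564,0,0,0,-1,0.0308,0,0.0846,0,0,0,-1,0.0376,0,0.1033,0,0,0,-1,0.041,0,0.1127,0,0,0,-1,0.041,0,0.1127,0,0,0,-1,0.041,0,0.1127,0,0,0,-1,0.041,0,0.1127,0,0,0,-1]'; python3 -m pendant '[-0.0103,0,-0.0282,0,0,0,-1,-0.0274,0,-0.0752,0,0,0,-1,-0.041,0,-0.1127,0,0,0,-1,-0.041,0,-0.1127,0,0,0,-1,-0.041,0,-0.1127,0,0,0,-1,-0.041,0,-0.1127,0,0,0,-1,-0.041,0,-0.1127,0,0,0,-1,-0.041,0,-0.1127,0,0,0,-1,-0.041,0,-0.1127,0,0,0,-1,-0.041,0,-0.1127,0,0,0,-1]'
```

```text
time_s: 16.45
ee_pos: [0.628, 0.1847, 0.1467]
eef_rot: [3.137, 0.349, 1.541]
force: [-8.2, -3.8, 28.4]
grip_width: 0.0007
grip_force: 14.4
time_s: 17.45
ee_pos: [0.6274, 0.1852, 0.2037]
eef_rot: [3.141, 0.348, 1.543]
force: [-0.7, -0.3, -0.6]
grip_width: 0.0005
grip_force: 0.0
```

```bash
python3 -m pendant '[0.0103,0,0.0282,0,0,0,-1,0.0205,0,0.0564,0,0,0,-1,0.0308,0,0.0846,0,0,0,-1,0.0376,0,0.1033,0,0,0,-1,0.041,0,0.1127,0,0,0,-1,0.041,0,0.1127,0,0,0,-1,0.041,0,0.1127,0,0,0,-1,0.041,0,0.1127,0,0,0,-1]'; python3 -m pendant '[-0.0103,0,-0.0282,0,0,0,-1,-0.0274,0,-0.0752,0,0,0,-1,-0.041,0,-0.1127,0,0,0,-1,-0.055,0,-0.15,0,0,0,-1,-0.068,0,-0.188,0,0,0,-1,-0.068,0,-0.188,0,0,0,-1,-0.068,0,-0.188,0,0,0,-1,-0.068,0,-0.188,0,0,0,-1,-0.068,0,-0.188,0,0,0,-1,-0.068,0,-0.188,0,0,0,-1]'
python3 - <<'E'
from station import vision,status
import cv2,numpy as np,pickle
p=vision.camera("side")
cv2.imwrite("pics/s8.png",np.hstack([cv2.resize(x["pixels"][150:300,170:370,::-1],(400,300),interpolation=cv2.INTER_CUBIC) for x in (p,pickle.load(open("d4.pkl","rb"))["side"])]))
E
```

```text
time_s: 18.25
ee_pos: [0.628, 0.1847, 0.1467]
eef_rot: [3.137, 0.349, 1.541]
force: [-7.8, -3.0, 28.4]
grip_width: 0.0006
grip_force: 14.4
time_s: 19.25
ee_pos: [0.6273, 0.1854, 0.243]
eef_rot: [-3.141, 0.349, 1.544]
force: [0.3, -0.3, -0.0]
grip_width: 0.0007
grip_force: 0.0
```

View pics/s8.png

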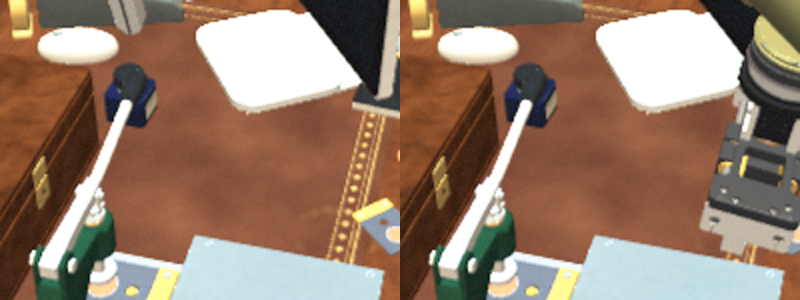

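The view is the same as before the strokes: lever up with the knob at (128,75), carrier seated with the pin at (132,292), and the gripper clear of the knob.

```bash
python3 -c "
from station import order; print(order.hand_in())"
```

```text
the job is handed in; nothing more can be done
None
```

The carrier is seated on the pin, the lever went through three full strokes and is back up, and the job was handed in at about 19 s. `order.hand_in()` returned no verdict.

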